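# Stack the carrier on the garlic tote

## Robot

A 7-joint arm with a two-finger parallel gripper is mounted at the origin on a cart in front of the work surface, level with it; the furniture and walls round the work are solid. World frame = base frame: x ahead of the robot, y to its left, z up, the work surface at z = 0. Lengths are in m, angles in rad, forces in N, time in s.
With the tool pointing down it reaches from about 0.425 to 0.925 m from the base axis. Payload 6.8 kg.
Tool frame: the origin (TCP) lies at the very end of the fingers, on their centre line; the grasp point (between the pads) lies 19 mm behind it; z points along the fingers, y is the line along which they close (so a half turn about z gives the same grasp; the last joint's range is limited). The gripper opens to 85 mm and grips with 20 to 120 N. Pads are 22 mm wide; open, the fingers measure 114 mm over their backs; the gripper's body (76 mm by 85 mm) begins 54 mm behind the grasp point. The pads swing forward as they close: fully open they stand 13 mm farther back than shut.
Start: joints at [1.159, 0.477, 0.022, 1.555, -0.011, 1.109, -0.083], TCP at [0.202, -0.644, 0.231] pointing down, gripper open.
Joint ranges: [-2.96, 2.96], [-0.34, 2.1], [-1.41, 1.46], [0.24, 2.44], [-1.37, 4.51], [0.17, 1.92], [-2.96, 2.96]. Speed limits (rad/s): [2.39, 2.39, 3.14, 3.14, 3.14, 3.14, 3.14].

## Interface

Orientations are given as a rotation vector (axis times angle).
In Python, from bench import r gives the robot as it stands.
- The arm moves only by the tool play_rows, never from a script. Its argument "targets" is text: rows parted by semicolons, each of 5 numbers parted by spaces: the closure, from -1 (fully open) to 1 (shut), then the shift along the tool's x, y, z in m, then the turn about the tool's z in rad. In form: gripper dx dy dz spin; .... A call has 1 to 8 rows; each row is the pose to reach, as a shift and turn from the pose commanded when the call began, along the tool's axes at that moment; what a row does not reach only later rows make up. A row lasts 1/12 s, in which the tool goes at most 41.7 mm and 7.16 degrees, less where a joint would pass 70% of its speed; a pose out of reach is approached as far as the arm can. A call with a gripper value outside its range is refused whole. The fingers move at their own pace and stop on an object; "squeeze" is the grip in N (left out, the last holds). Time passes only in rows, so rows that repeat a pose let the fingers close. It gives the time, the measured TCP pose, the force, the opening and the grip force at its end, in the units of the state.
- r.get_obs(): the state, without advancing time (a new reading comes with each control period).
- r.grab_frame(name): name is "side" or "top" or "wrist"; returns the picture (400x640x3 uint8, red, green, blue); there is no depth.
- r.camera_info(name): a dict with "fov_y" (degrees; the focal length in pixels is half the picture's height over the tangent of half this angle, whatever the lens; pixels are square), "cx", "cy" (the principal point, pixels), "position" and "rotation" of the camera in the world. Camera axes: x right, y down, z forward; pixel columns grow to the right and rows downward; lengths in m; the calibration is good to about 2 mm. A picture is of the moment at which its call begins: read the wrist's pose just before it. camera_info takes no time and is no camera call; for the wrist camera it gives the pose at the moment of the call.
- r.hand_in(): hands the job in; it is judged then, once.
The state is a dict: "clock": time; "joints": joint angles; "qvel": joint speeds; "tau": joint torques, N m; "tcp_pos": TCP position; "orientation": TCP orientation; "contact_force": force on the tool from outside, world axes, zero at the start; "moment": the same for the moment, N m; "grip_width": finger opening in m; "gripper_force": force on a finger pad.
Only numpy, scipy, OpenCV 4.12 (cv2) and the standard library are available. Lean on these libraries where they do the work, as an engineer would, in place of code of your own. Each camera call takes 0.05 s, during which the arm holds its last target. There are 200 camera calls.

## Task

Stack the cream carrier on the green garlic tote: turn it end for end so that it stands on the tote's shoulders instead of nesting inside, tip its orange tongue in under the tote's orange catch bar, then lower the other end until it sits level and fully down inside the rim. Leave it standing there with the garlic lying free below it, do not shove the tote away from its place, and leave the other things on the worktop alone.

Things in the scene. Friction and masses are not known exactly. Their poses are not given: they have to be found in the camera images.
- carrier_centre (a point): Cream carrier, a divided stack-nest tote, loose, 0.26 to 0.42 kg. Its rim is orange at the tongue end. Point: its middle, 47.5 mm above its underside; z up, x along its length to the orange tongue, y across. Underside 150 (x) x 96 (y) mm; walls lean out to 164 x 110 mm at the rim, 60 mm up. Channels in the long walls at x = -48, +16 mm, 31 mm wide, notch the foot in to 32 mm from the middle.
- carrier_grip (a point): Middle of the carrier's carrying grip, 78 mm above its underside: a bar 12 mm thick (y), 100 mm long (x), on the middle divider, 60 to 95 mm above the underside, clear above the rim. Pinch it across y. Axes as the carrier's.
- carrier_tongue (a point): Middle of the outer edge of the orange tongue, 89 mm from the carrier's middle along its +x and 2.5 mm above its underside. The tongue is 50 mm wide (y), 5 mm thick, flush with the underside, and juts 14 mm out from the end wall, which starts at x = 75 mm and leans out 7 mm over its 60 mm. Axes as the carrier's.
- garlic_tote: Green open stack-nest tote with two garlic bulbs in it, loose, 0.8 to 1.1 kg (slides under a push of about 5 N). Origin: middle of its underside; z up, x along its length AWAY from the orange catch at its -x end. Underside 150 x 96 mm, rim 164 x 110 mm, 85 mm up, walls 3 mm. The +x end wall is cut out for its middle 60 mm; its sides, 85 mm high, keep a level carrier from sliding in.
- tote_catch (a point): Middle of the underside of the orange catch bar, 82.75 mm from the tote's middle along its -x and 86 mm up; axes as the tote's. The bar is level along y, 7.5 mm thick (x), 7 mm high, on posts 70 mm apart inside. Below it the end wall is cut down to 70 mm. The tongue goes in between, tilted 5 to 20 degrees with its end low, until the carrier's end wall meets the bar; then the other end comes down.
- tote_shoulders (a point): Over the tote's middle, at the height of its shoulder tops, 77 mm up; axes as the tote's. Shoulders 25 mm long at x = -48 and +16 mm on both sides, from 35 mm off the middle in y to the wall. The carrier rests on them if its x axis is opposite to the tote's, centred to about 3 mm. With both x axes alike they enter its channels and it drops in (nests) on to the garlic.
- garlic_a: A garlic bulb, about 50 mm, standing on the tote's 4 mm floor near the catch; origin at its underside.
- garlic_b: A garlic bulb, about 50 mm, on the tote's floor at the other end; origin at its underside.
- salt: Bystander: a salt shaker with grey cap, 44 mm across, 90 mm tall; origin at its underside.
- mug: Bystander: a green and white mug, 78 mm across, 101 mm tall; origin at its underside.
- tomatoes: Bystander: a food tin, 75 mm across, 110 mm tall; origin at its underside.
- pepper_mill: Bystander: a wooden pepper mill, 58 mm across, 150 mm tall; origin at its underside.
- spice_paprika: Bystander: a spice jar with a dark cap, 41 mm across, 105 mm tall; origin at its underside.
Things that resemble listed ones, but are neither listed nor needed, are in the scene too. What is shaped like the garlic_a but blue or yellow is not meant.

How it is judged:
By the outcome, as a careful person would: the job done as asked, in the order asked, and still so for the second after the job is handed in, with the robot touching nothing.
It also fails if it takes over 45 s, if anything falls off the work surface, if the arm or the gripper's body presses on something with over 40 N, if the wrist force passes 120 N, or if a joint passes its speed limit or range.

## Working session

There is one attempt and no reset: what is moved stays moved. The work goes in short steps, Python scripts to look and compute and a tool call to move; the robot and the scene stay as the last step left them, time stands still between calls to the robot, and variables do not carry over. Pictures are saved under pics/ and viewed, at most 10 in all, crops included, and the job is handed in when it is done.

Besides the shell and the picture viewer there is one more tool, called after ">>>" in YAML: its name, and indented under it one key for each argument. play_rows: Moves the arm, as the interface text tells. Its arguments: {"type":"object","properties":{"targets":{"type":"string"},"squeeze":{"type":"number"}},"required":["targets"]}

```bash
mkdir -p pics; ls; python3 - <<'E'
from bench import r
import cv2,numpy as np
for n in("top","side"):
    im=r.grab_frame(n); cv2.imwrite(f"pics/{n}0.png",im[:,:,::-1])
    print(n,r.camera_info(n))
o=r.get_obs(); print(o)
E
```

```text
pics
top {'fov_y': 47.69428549475197, 'cx': 330.0738757618034, 'cy': 202.56413951020696, 'position': array([ 0.51084911, -0.04712448,  1.12617647]), 'rotation': array([-2.1675315 ,  2.21284868, -0.10457184])}
side {'fov_y': 50.22775679177152, 'cx': 318.5287596393374, 'cy': 201.2115023140985, 'position': array([0.59373519, 0.72856221, 0.72013513]), 'rotation': array([-0.01080508, -2.82285363,  1.33307417])}
{'clock': 0.1, 'joints': array([ 1.15890635,  0.47773861,  0.02233041,  1.55632166, -0.01150722,
        1.10930246, -0.08310276]), 'qvel': array([-0.00027882, -0.00112825, -0.00225678, -0.00341219, -0.00016613,
       -0.00159635,  0.00123302]), 'tau': array([ 4.44478574e-03, -5.97762573e+01,  1.61369797e+00, -2.81955957e+01,
        1.27881064e-02,  4.97909714e-03, -4.10272094e-05]), 'tcp_pos': array([ 0.20176268, -0.64359417,  0.23042156]), 'orientation': array([-3.10382963e+00, -4.75155855e-01,  5.56396688e-04]), 'contact_force': array([-0.61191775, -0.67884027,  0.20938064]), 'moment': array([-0.02035939, -0.01994779, -0.0098436 ]), 'gripper_force': 0.0, 'grip_width': 0.0855134860397203}
```

View pics/top0.png

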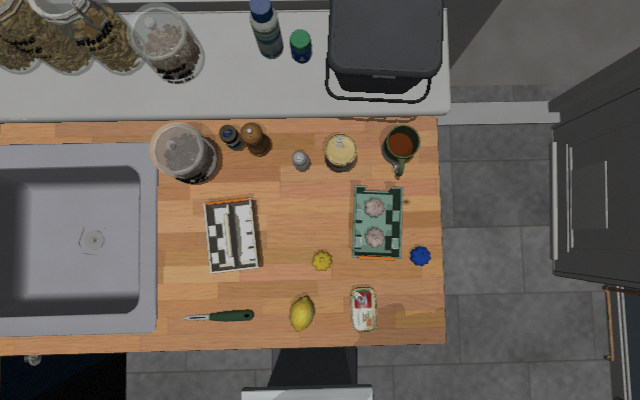

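View pics/side0.png

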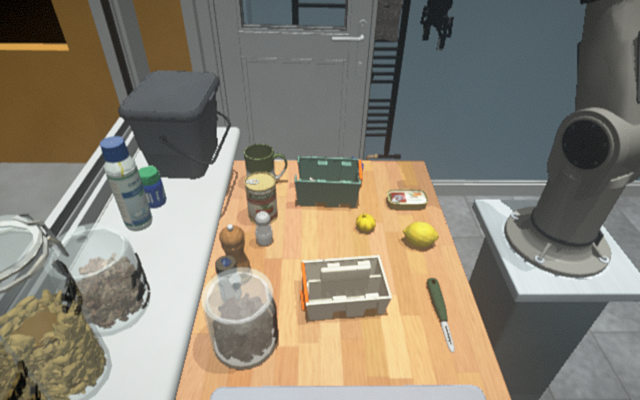

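Top view: carrier at about (232,236), orange tongue end up (away from robot). Tote at about (378,222), orange catch at the bottom (toward the robot), so the carrier needs a half turn. Enlarging both.

```bash
cat > h.py <<'E'
import numpy as np,cv2
from scipy.spatial.transform import Rotation as R
from bench import r
def cam(n):
    c=r.camera_info(n); return dict(f=200/np.tan(np.radians(c["fov_y"]/2)),c=np.array([c["cx"],c["cy"]]),p=c["position"],R=R.from_rotvec(c["rotation"]).as_matrix())
def ray(n,u,v,z,k=None):
    k=k or cam(n); d=k["R"]@np.array([(u-k["c"][0])/k["f"],(v-k["c"][1])/k["f"],1]); return k["p"]+d*(z-k["p"][2])/d[2]
def proj(n,P,k=None):
    k=k or cam(n); q=(np.atleast_2d(P)-k["p"])@k["R"]; return q[:,:2]/q[:,2:]*k["f"]+k["c"]
def crop(im,x,y,w,h,s): return cv2.resize(im[y:y+h,x:x+w],None,fx=s,fy=s,interpolation=cv2.INTER_CUBIC)
E
python3 - <<'E'
from h import *
im=cv2.imread("pics/top0.png")
cv2.imwrite("pics/crop1.png",np.hstack([crop(im,195,185,75,95,5),crop(im,340,180,75,95,5)]))
print(ray("top",232,236,0.06),ray("top",378,222,0.085))
E
```

```text
[0.51964942 0.16430491 0.06      ] [ 0.54449238 -0.17606198  0.085     ]
```

View pics/crop1.png

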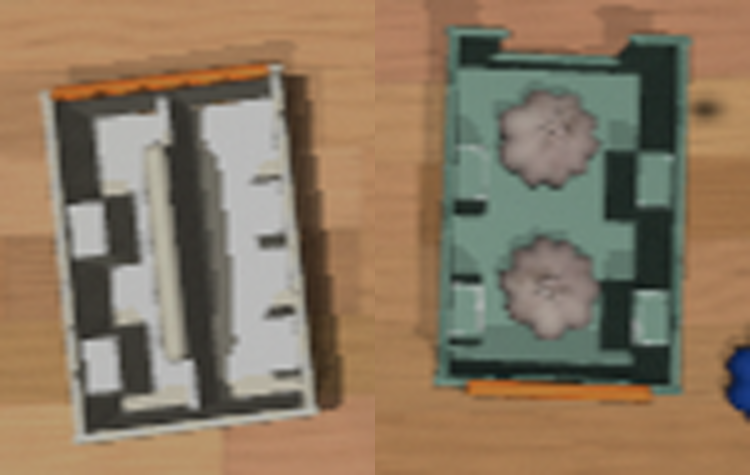

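Crop: carrier rim corners ≈ (41,90),(282,66),(314,411),(78,441), with the orange end at the top. Tote rim corners ≈ (447,29),(691,37),(682,393),(435,385), with the catch bar at the bottom from (469,388) to (650,396).

```bash
python3 - <<'E'
from h import *
from scipy.optimize import least_squares
k=cam("top")
def fit(px,off,z,name,x0):
    px=(np.array(px,float)+.5)/5-.5+off
    # order TL,TR,BR,BL : forward = image-up, left=+y
    L=np.array([[.082,.055],[.082,-.055],[-.082,-.055],[-.082,.055]])
    f=lambda p:(proj("top",np.c_[L@np.array([[np.cos(p[2]),np.sin(p[2])],[-np.sin(p[2]),np.cos(p[2])]])+p[:2],[z]*4],k)-px).ravel()
    s=least_squares(f,x0); P=np.array([ray("top",u,v,z,k) for u,v in px])
    d=lambda i,j:np.linalg.norm(P[i]-P[j])
    print(name,s.x,np.degrees(s.x[2]),"res",np.round(s.fun,2),"sides",d(0,1),d(1,2),d(2,3),d(3,0)); return s.x
c=fit([(41,90),(282,66),(314,411),(78,441)],[195,185],.06,"carrier",[.52,.164,0])
t=fit([(72,29),(316,37),(307,393),(60,385)],[340,180],.085,"tote",[.54,-.176,0])
for p in[(153,145),(177,360)]: print("bar end",ray("top",195+p[0]/5,185+p[1]/5,.095,k))
for p in[(94,388),(275,396)]: print("catch",ray("top",340+p[0]/5,180+p[1]/5,.093,k))
o=r.get_obs(); print(R.from_rotvec(o["orientation"]).as_matrix())
E
```

```text
carrier [0.52254795 0.16811719 0.09364361] 5.3653837694938815 res [ 0.79  0.17 -0.76 -0.31 -0.02  0.31 -0.01 -0.17] sides 0.1135068633876654 0.16238434082102857 0.11015840872358663 0.16500410435817384
tote [ 0.54547753 -0.17464058 -0.05728051] -3.281931728593444 res [ 0.68 -0.05 -0.8   0.14 -0.68  0.01  0.81 -0.09] sides 0.11342715827793631 0.16430126493155042 0.11341238338179246 0.16408795001222684
bar end [0.56954366 0.17162853 0.095     ]
bar end [0.47216912 0.16117722 0.095     ]
catch [ 0.46432673 -0.12898653  0.093     ]
catch [ 0.45889214 -0.21129557  0.093     ]
[[ 9.54202034e-01  2.99162376e-01 -5.92963502e-04]
 [ 2.99162944e-01 -9.54200811e-01  1.53142396e-03]
 [-1.07661825e-04 -1.63868056e-03 -9.99998652e-01]]
```

>>> play_rows:
  targets: "-1 0.032 -0.026 -0.002 0.03;-1 0.064 -0.051 -0.005 0.06;-1 0.096 -0.077 -0.008 0.09;-1 0.128 -0.102 -0.01 0.12;-1 0.16 -0.128 -0.013 0.15;-1 0.192 -0.153 -0.015 0.18;-1 0.224 -0.179 -0.018 0.208;-1 0.256 -0.204 -0.02 0.208"

```text
clock: 0.77
tcp_pos: [0.3858, -0.3708, 0.2513]
orientation: [-3.138, -0.148, 0.0]
contact_force: [0.9, -0.6, -0.9]
grip_width: 0.0856
gripper_force: 0.0
```

>>> play_rows:
  targets: "-0.2 0.011 -0.04 0 0;-0.2 0.022 -0.08 0 0;-0.2 0.033 -0.119 0 0;-0.2 0.043 -0.158 0 0;-0.2 0.054 -0.198 0 0;-0.2 0.065 -0.237 0 0;-0.2 0.075 -0.277 0 0;-0.2 0.086 -0.316 0 0"

```text
clock: 1.43
tcp_pos: [0.4401, -0.0481, 0.2513]
orientation: [3.138, 0.15, -0.0]
contact_force: [0.8, -0.3, -0.8]
grip_width: 0.0514
gripper_force: 0.0
```

>>> play_rows:
  targets: "0 0.013 -0.04 0 0;0 0.026 -0.08 0 0;0 0.039 -0.12 0 0;0 0.052 -0.16 0 0;0 0.064 -0.195 0 0;0 0.068 -0.21 0 0;0 0.068 -0.21 0 0"

```text
clock: 2.02
tcp_pos: [0.4878, 0.1706, 0.2512]
orientation: [-3.135, -0.161, 0.0]
contact_force: [0.8, 0.1, 0.7]
grip_width: 0.0425
gripper_force: 0.0
```

```bash
python3 - <<'E'
from h import *
o=r.get_obs(); k=cam("wrist"); im=r.grab_frame("wrist")[:,:,::-1]
M=R.from_rotvec(o["orientation"]).as_matrix()
print(o["clock"],o["tcp_pos"],np.degrees(np.arctan2(M[1,0],M[0,0])),M[:,2],o["grip_width"],o["joints"],k)
c=np.array([.5225,.1681]);a=.0936
for d in(-.05,0,.05): print(proj("wrist",[c[0]+d*np.cos(a),c[1]+d*np.sin(a),.095],k))
cv2.imwrite("pics/w1.png",im)
E
```

```text
2.0167 [0.48777081 0.1706346  0.25117003] 5.890197184635601 [-3.50323981e-04  2.66066788e-03 -9.99996399e-01] 0.042472561377812384 [-0.01376865  0.23789085 -0.51350914  1.87917944  0.13046222  1.05691279
 -2.04743026] {'f': np.float64(294.6830411236284), 'c': array([320.68220293, 196.70947197]), 'p': array([0.56722665, 0.17891519, 0.39403405]), 'R': array([[ 0.10232463, -0.9458283 , -0.3081209 ],
       [-0.9947466 , -0.09821971, -0.02884613],
       [-0.00298006,  0.30945388, -0.95090978]])}
[[326.90369803 195.18138431]]
[[327.66586083 148.15845621]]
[[328.51137581  95.99297347]]
```

View pics/w1.png

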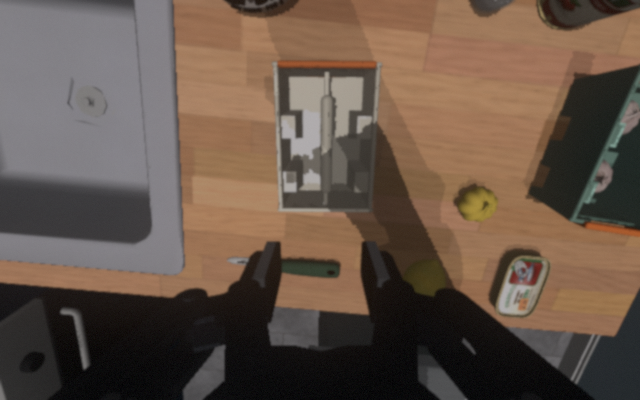

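The wrist view shows the carrier's bar running vertically from about (328,95) to (326,200), matching the prediction to about 1 px. I'll descend 20 mm tailward of the bar's middle, so the tongue end hangs low.

>>> play_rows:
  targets: "0 0.004 0.002 0.03 0;0 0.008 0.004 0.06 0;0 0.012 0.006 0.09 0;0 0.014 0.006 0.12 0;0 0.014 0.006 0.145 0;0 0.014 0.006 0.165 0;0 0.014 0.006 0.18 0;0 0.014 0.006 0.19 0"

```text
clock: 2.73
tcp_pos: [0.5016, 0.1582, 0.0594]
orientation: [3.136, 0.147, -0.005]
contact_force: [0.5, 0.2, -0.5]
grip_width: 0.0429
gripper_force: 0.0
```

>>> play_rows:
  targets: "1 0 0 0 0;1 0 0 0 0;1 0 0 0 0;1 0 0 0 0;1 0 0 0 0;1 0 0 0 0"
  squeeze: 25

```text
clock: 3.23
tcp_pos: [0.5029, 0.1606, 0.0618]
orientation: [3.138, 0.15, 0.001]
contact_force: [-0.9, -0.8, -1.2]
grip_width: 0.0116
gripper_force: 26.8
```

>>> play_rows:
  targets: "1 0 0 -0.005 0;1 0 0 -0.015 0;1 0 0 -0.03 0;1 0 0 -0.045 0;1 0 0 -0.06 0;1 0 0 -0.07 0;1 0 0 -0.075 0;1 0 0 -0.075 0"

```text
clock: 3.9
tcp_pos: [0.5034, 0.1611, 0.1378]
orientation: [-3.138, -0.15, -0.004]
contact_force: [-0.1, -0.6, -3.0]
grip_width: 0.0114
gripper_force: 26.5
```

```bash
python3 - <<'E'
from h import *
o=r.get_obs(); im=r.grab_frame("side")[:,:,::-1]
print(o["clock"],o["tcp_pos"],o["grip_width"],o["gripper_force"],o["contact_force"],o["moment"])
cv2.imwrite("pics/s1.png",crop(im,240,130,200,150,4))
E
```

```text
3.9 [0.50343379 0.16106703 0.13776186] 0.011357873828226332 26.528322100639343 [-0.12087877 -0.60869923 -2.9897431 ] [0.02666341 0.03482132 0.01307214]
```

View pics/s1.png

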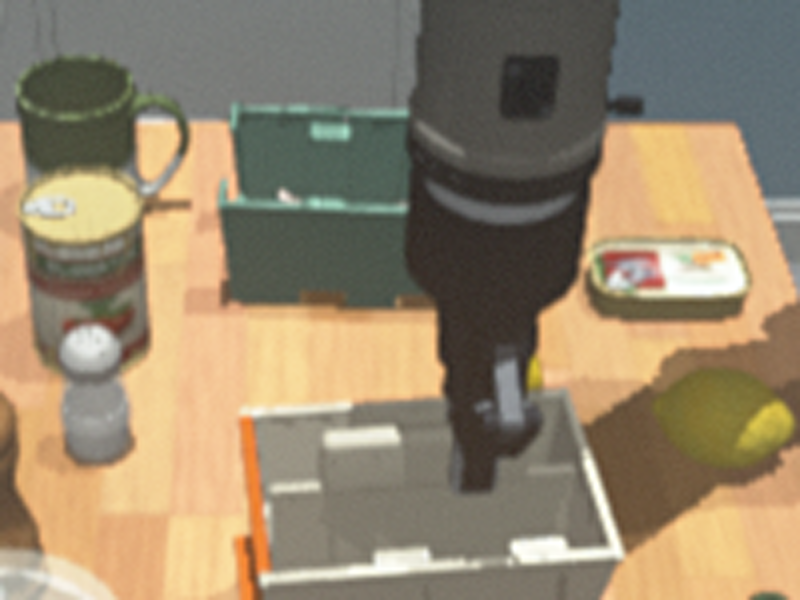

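Side view: the carrier is lifted in the gripper, with rim corners in the crop at near tongue (262,578), near tail (620,552), far tongue (242,412) and far tail (568,392). Fitting the tilt.

```bash
cat >> h.py <<'E'
from scipy.optimize import least_squares
def fitc(px,yaw,x0,n="side",L=None,fixyaw=True):
    "fit carrier pose [x,y,z of centre underside, pitch(+ = tongue low)] from rim corners near-tongue,near-tail,far-tongue,far-tail order as L"
    k=cam(n)
    def f(p):
        M=R.from_euler("ZY",[yaw if fixyaw else p[4],p[3]]).as_matrix()
        return (proj(n,L@M.T+p[:3],k)-px).ravel()
    return least_squares(f,x0)
E
python3 - <<'E'
from h import *
px=(np.array([(262,578),(620,552),(242,412),(568,392)])+.5)/4-.5+[240,130]
L=np.array([[.082,.055,.06],[-.082,.055,.06],[.082,-.055,.06],[-.082,-.055,.06]])
s=fitc(px,np.radians(5.45),[.52,.165,.075,0],L=L); print(s.x,np.degrees(s.x[3]),s.fun.round(2))
s=fitc(px,0,[.52,.165,.075,0,.1],L=L,fixyaw=False); print(s.x,np.degrees(s.x[3:]),s.fun.round(2))
o=r.get_obs();print(o["tcp_pos"],o["joints"])
E
```

```text
[ 0.52516034  0.15875445  0.07245963 -0.00304965] -0.17473195216471538 [ 0.08  0.37 -0.04  0.39  0.34 -0.38 -0.4  -0.46]
[ 0.52503461  0.15859304  0.07230186 -0.00106043  0.09319962] [-0.06075811  5.33994459] [ 0.02  0.37 -0.08  0.4   0.4  -0.38 -0.34 -0.47]
[0.50291455 0.16077079 0.13676505] [-0.04244472  0.39358835 -0.47209238  1.96961103  0.23887274  0.83114113
 -2.12078807]
```

```bash
python3 - <<'E'
from h import *
k=cam("top")
for n,u,v,z in[("hole edge",138,200,0),("hole edge",138,280,0),("hole top",100,163,0),("hole bot",100,318,0),("rim outer",157,230,0),("jar L",150,150,.17),("jar bot",185,183,.1),("jar rt",217,155,.1),("pepper",255,140,.12),("faucet/drain",95,240,-.15)]: print(n,ray("top",u,v,z,k).round(3))
E
```

```text
hole edge [0.614 0.408 0.   ]
hole edge [0.418 0.406 0.   ]
hole top [0.709 0.503 0.   ]
hole bot [0.328 0.496 0.   ]
rim outer [0.539 0.361 0.   ]
jar L [0.705 0.315 0.17 ]
jar bot [0.642 0.262 0.1  ]
jar rt [0.705 0.19  0.1  ]
pepper [0.733 0.1   0.12 ]
faucet/drain [ 0.518  0.586 -0.15 ]
```

```bash
python3 - <<'E'
from h import *
im=cv2.imread("pics/side0.png"); im2=cv2.imread("pics/top0.png")
cv2.imwrite("pics/sink.png",np.vstack([crop(im,190,340,320,60,2),crop(im2,60,130,160,130,4)]))
E
```

```text
(no output)
```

View pics/sink.png

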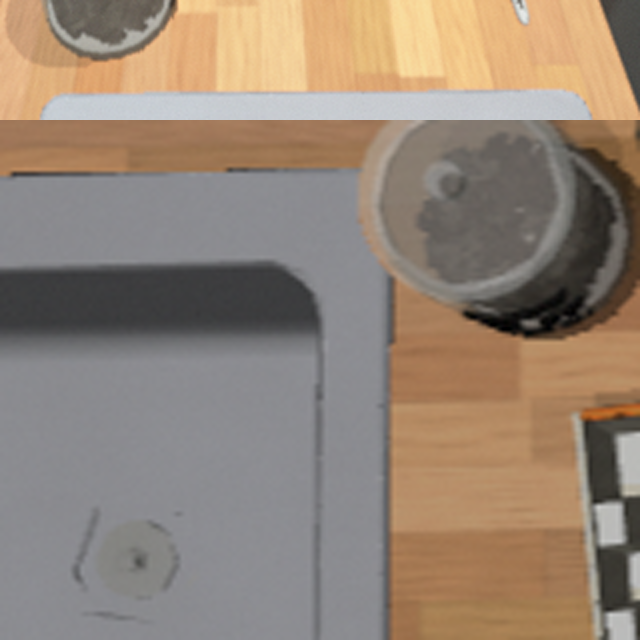

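The sink's bowl edge shows at crop x≈320, which is y≈0.403 m. I'll turn the carrier partway and use that edge to tip the tail up in the grip: tail on the sink rim, tongue end over the bowl.

>>> play_rows:
  targets: "1 -0.006 -0.015 -0.015 -0.1;1 -0.014 -0.04 -0.03 -0.22;1 -0.02 -0.07 -0.03 -0.34;1 -0.025 -0.1 -0.03 -0.46;1 -0.03 -0.13 -0.03 -0.58;1 -0.03 -0.16 -0.03 -0.7;1 -0.03 -0.185 -0.03 -0.82;1 -0.03 -0.2 -0.03 -0.94"

```text
clock: 4.62
tcp_pos: [0.452, 0.3602, 0.1655]
orientation: [-2.721, -1.567, 0.001]
contact_force: [-0.5, -1.0, -3.4]
grip_width: 0.0118
gripper_force: 26.5
```

>>> play_rows:
  targets: "1 0.02 -0.007 0 -0.11;1 0.04 -0.014 0 -0.22;1 0.06 -0.02 0.02 -0.33;1 0.075 -0.025 0.04 -0.44;1 0.085 -0.028 0.055 -0.51;1 0.085 -0.028 0.07 -0.535;1 0.085 -0.028 0.08 -0.535;1 0.085 -0.028 0.085 -0.535"

```text
clock: 5.28
tcp_pos: [0.4722, 0.4423, 0.0786]
orientation: [2.224, 2.218, -0.007]
contact_force: [-0.1, -2.0, -2.9]
grip_width: 0.0117
gripper_force: 26.4
```

```bash
cat > st.py <<'E'
from h import *
o=r.get_obs();M=R.from_rotvec(o["orientation"]).as_matrix()
print(round(o["clock"],2),o["tcp_pos"].round(4),"yaw",np.degrees(np.arctan2(M[1,0],M[0,0])).round(2),"F",o["contact_force"].round(2),o["moment"].round(3),o["joints"].round(2),o["grip_width"])
E
python3 st.py
```

```text
5.28 [0.4722 0.4423 0.0786] yaw 89.87 F [-0.1  -1.96 -2.86] [-0.108  0.013  0.024] [-0.33  0.72 -0.75  1.7   0.58  0.96 -1.31] 0.011729337211318431
```

>>> play_rows:
  targets: "1 0 0 0.006 0;1 0 0 0.012 0;1 0 0 0.015 0;1 0 0 0.015 0"

```text
clock: 5.62
tcp_pos: [0.4734, 0.4465, 0.0682]
orientation: [-2.221, -2.22, -0.007]
contact_force: [0.6, 1.9, -0.2]
grip_width: 0.0119
gripper_force: 27.1
```

>>> play_rows:
  targets: "1 0 0 0.002 0;1 0 0 0.003 0;1 0 0 0.003 0"

```text
clock: 5.87
tcp_pos: [0.4735, 0.4483, 0.0666]
orientation: [-2.219, -2.22, -0.012]
contact_force: [-2.3, 4.6, 8.3]
grip_width: 0.0116
gripper_force: 28.6
```

>>> play_rows:
  targets: "1 0 0 0.002 0;1 0 0 0.003 0;1 0 0 0.003 0"

```text
clock: 6.12
tcp_pos: [0.4735, 0.4503, 0.0648]
orientation: [-2.217, -2.219, -0.017]
contact_force: [-1.8, 6.7, 11.0]
grip_width: 0.0122
gripper_force: 29.4
```

>>> play_rows:
  targets: "1 0 0 0.002 0;1 0 0 0.004 0;1 0 0 0.004 0"
  squeeze: 20

```text
clock: 6.37
tcp_pos: [0.4735, 0.4529, 0.0622]
orientation: [-2.215, -2.218, -0.023]
contact_force: [-1.0, 10.6, 13.5]
grip_width: 0.0114
gripper_force: 30.3
```

>>> play_rows:
  targets: "1 0 0 0.002 0;1 0 0 0.004 0;1 0 0 0.004 0"

```text
clock: 6.62
tcp_pos: [0.4735, 0.4552, 0.0594]
orientation: [-2.212, -2.218, -0.029]
contact_force: [-1.8, 14.5, 17.7]
grip_width: 0.0118
gripper_force: 31.5
```

```bash
python3 st.py; python3 - <<'E'
from h import *
im=r.grab_frame("wrist")[:,:,::-1];cv2.imwrite("pics/w2.png",im); print(cam("wrist"))
E
```

```text
6.62 [0.4735 0.4552 0.0594] yaw 90.14 F [-1.83 14.5  17.7 ] [ 2.62   0.69  -0.148] [-0.35  0.75 -0.73  1.7   0.61  0.91 -1.33] 0.011833668880519182
{'f': np.float64(294.6830411236284), 'c': array([320.68220293, 196.70947197]), 'p': array([0.47309421, 0.53214479, 0.20381153]), 'R': array([[ 9.99981037e-01,  1.66475650e-04,  6.15613026e-03],
       [ 1.94485212e-03, -9.57013941e-01, -2.90035403e-01],
       [ 5.84321864e-03,  2.90041876e-01, -9.56996117e-01]])}
```

View pics/w2.png

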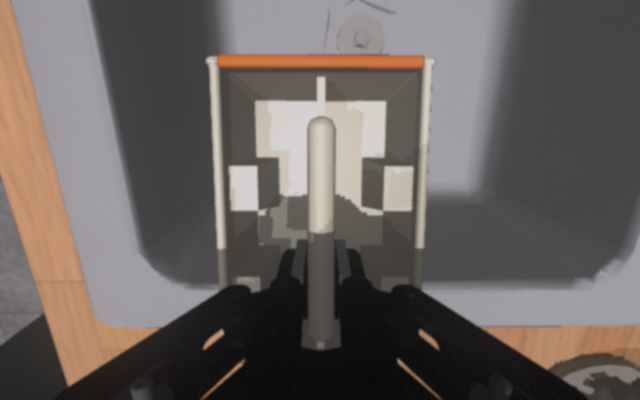

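Wrist view: carrier in grip over the sink bowl, rim's orange corners at (212,60) and (432,60), bar's far end at (321,120). Working out its pitch relative to the tool.

```bash
cat >> h.py <<'E'
def wpitch(v,P=(.082,.055,.06),gx=-.02,gz=.080,u=None):
    "pitch relative to the tool from wrist-image row v of rim tongue corners; carrier pivots at (gx,gz) held at tool z=-0.019"
    o=r.get_obs();k=cam("wrist");M=R.from_rotvec(o["orientation"]).as_matrix()
    out=[]
    for th in np.radians(np.arange(-6,25,1.)):
        q=R.from_euler("y",th).as_matrix()@(np.array(P)-[gx,0,gz])   # carrier axes x fwd, z up, +th = tongue low
        w=o["tcp_pos"]+M@(np.array([q[0],-q[1],-q[2]])+[0,0,-.019])
        out.append([np.degrees(th),*proj("wrist",w,k)[0]])
    return np.array(out)
E
python3 - <<'E'
from h import *
a=wpitch(0); b=wpitch(0,P=(.05,0,.095))
for i in range(0,20,2): print(a[i].round(1),b[i].round(1))
E
```

```text
[ -6.  183.4  39.3] [ -6.  319.  137.2]
[ -4.  187.4  42. ] [ -4.  319.1 134.2]
[ -2.  191.2  44.9] [ -2.  319.1 131.6]
[  0.  194.8  48. ] [  0.  319.1 129.4]
[  2.  198.2  51.2] [  2.  319.2 127.4]
[  4.  201.4  54.5] [  4.  319.2 125.8]
[  6.  204.5  57.9] [  6.  319.3 124.4]
[  8.  207.4  61.4] [  8.  319.3 123.4]
[ 10.  210.2  65. ] [ 10.  319.3 122.6]
[ 12.  212.8  68.7] [ 12.  319.3 122. ]
```

The carrier has tipped about 8° in the grip, tongue low. Lifting and rechecking with the tool unloaded.

>>> play_rows:
  targets: "1 0 0 -0.004 0;1 0 0 -0.01 0;1 0 0 -0.03 0;1 0 0 -0.055 0;1 0 0 -0.085 0;1 0 0 -0.115 0;1 0 0 -0.14 0;1 0 0 -0.15 0"
  squeeze: 30

```text
clock: 7.33
tcp_pos: [0.4741, 0.4445, 0.2059]
orientation: [2.222, 2.219, 0.006]
contact_force: [0.3, 0.2, -2.7]
grip_width: 0.0113
gripper_force: 29.7
```

```bash
python3 st.py; python3 - <<'E'
from h import *
im=r.grab_frame("wrist")[:,:,::-1];cv2.imwrite("pics/w3.png",im)
a=wpitch(0); b=wpitch(0,P=(.05,0,.095))
for i in range(0,20,2): print(a[i].round(1),b[i].round(1))
h=cv2.cvtColor(im.copy(),cv2.COLOR_BGR2HSV); m=((h[:,:,0]<16)&(h[:,:,1]>170)&(h[:,:,2]>120)); m[120:]=0
ys,xs=np.nonzero(m); print(xs.min(),xs.max(),[(x,*(np.nonzero(m[:,x])[0][[0,-1]])) for x in (225,270,320,370,415) if m[:,x].any()])
im0=cv2.imread("pics/w2.png");h=cv2.cvtColor(im0,cv2.COLOR_BGR2HSV); m=((h[:,:,0]<16)&(h[:,:,1]>170)&(h[:,:,2]>120)); m[120:]=0
print([(x,*(np.nonzero(m[:,x])[0][[0,-1]])) for x in (225,270,320,370,415) if m[:,x].any()])
E
```

```text
7.33 [0.4741 0.4445 0.2059] yaw 89.91 F [ 0.25  0.23 -2.67] [-0.056 -0.078 -0.112] [-0.28  0.59 -0.83  1.61  0.47  1.15 -1.22] 0.011342828265998897
[ -6.  183.4  39.2] [ -6.  319.  137.1]
[ -4.  187.4  42. ] [ -4.  319.  134.1]
[ -2.  191.1  44.9] [ -2.  319.1 131.6]
[  0.  194.7  48. ] [  0.  319.1 129.3]
[  2.  198.1  51.2] [  2.  319.1 127.4]
[  4.  201.4  54.5] [  4.  319.2 125.7]
[  6.  204.4  57.9] [  6.  319.2 124.4]
[  8.  207.4  61.4] [  8.  319.2 123.3]
[ 10.  210.1  65. ] [ 10.  319.3 122.5]
[ 12.  212.8  68.6] [ 12.  319.3 122. ]
219 421 [(225, np.int64(56), np.int64(66)), (270, np.int64(57), np.int64(57)), (415, np.int64(57), np.int64(65))]
[(225, np.int64(56), np.int64(66)), (370, np.int64(58), np.int64(58))]
```

Tilt held at about 8° after lifting. Carrying it across to hover over the tote, completing the half turn (final yaw ≈176.5°).

>>> play_rows:
  targets: "1 -0.01 0.002 0 -0.04;1 -0.03 0.005 0 -0.1;1 -0.06 0.01 0 -0.17;1 -0.095 0.015 0 -0.25;1 -0.13 0.02 0 -0.325;1 -0.165 0.025 0 -0.4;1 -0.2 0.03 0 -0.475;1 -0.23 0.035 0 -0.55"

```text
clock: 8.05
tcp_pos: [0.5072, 0.2101, 0.2]
orientation: [-1.532, -2.742, 0.007]
contact_force: [1.5, 0.3, -3.3]
grip_width: 0.0115
gripper_force: 29.7
```

>>> play_rows:
  targets: "1 -0.028 -0.012 0 -0.075;1 -0.056 -0.024 0 -0.15;1 -0.084 -0.036 0 -0.225;1 -0.112 -0.048 0 -0.3;1 -0.14 -0.06 0 -0.375;1 -0.168 -0.072 0 -0.45;1 -0.196 -0.084 0 -0.525;1 -0.223 -0.095 0 -0.6"

```text
clock: 8.72
tcp_pos: [0.5421, -0.0283, 0.2003]
orientation: [-0.652, -3.07, 0.003]
contact_force: [0.3, 0.1, -3.1]
grip_width: 0.0114
gripper_force: 29.6
```

>>> play_rows:
  targets: "1 -0.018 -0.027 0 -0.08;1 -0.036 -0.054 0 -0.15;1 -0.052 -0.078 0 -0.22;1 -0.066 -0.098 0 -0.28;1 -0.077 -0.115 0 -0.33;1 -0.083 -0.124 0 -0.355;1 -0.085 -0.127 0 -0.361;1 -0.085 -0.127 0 -0.361"

```text
clock: 9.38
tcp_pos: [0.5681, -0.1774, 0.2004]
orientation: [-0.098, -3.137, -0.001]
contact_force: [0.2, 0.6, -5.2]
grip_width: 0.0115
gripper_force: 29.7
```

```bash
python3 st.py; python3 - <<'E'
from h import *
T=np.array([.5455,-.1746,0]);M=R.from_euler("z",-3.4,degrees=True).as_matrix()
# tote rim corners in side0, predicted vs s1-measured (298.5,156.9) far +x, (295.4,181.2) near +x
print(proj("side",[T+M@[.082,-.055,.085],T+M@[.082,.055,.085],T+M@[-.082,-.055,.085],T+M@[-.082,.055,.085]]))
a=r.grab_frame("top")[:,:,::-1];b=r.grab_frame("side")[:,:,::-1]
cv2.imwrite("pics/h1.png",np.hstack([crop(a,330,160,100,150,4),crop(b,260,90,100,150,4)]))
E
```

```text
9.38 [ 0.5681 -0.1774  0.2004] yaw 176.41 F [ 0.2   0.63 -5.16] [ 0.055 -0.097  0.004] [ 1.01  0.66 -1.17  1.73  0.65  1.2   1.17] 0.011524844324165928
[[298.42967065 156.03831292]
 [294.84857649 180.46441908]
 [359.55640941 158.31847985]
 [360.87117828 183.02240305]]
```

View pics/h1.png

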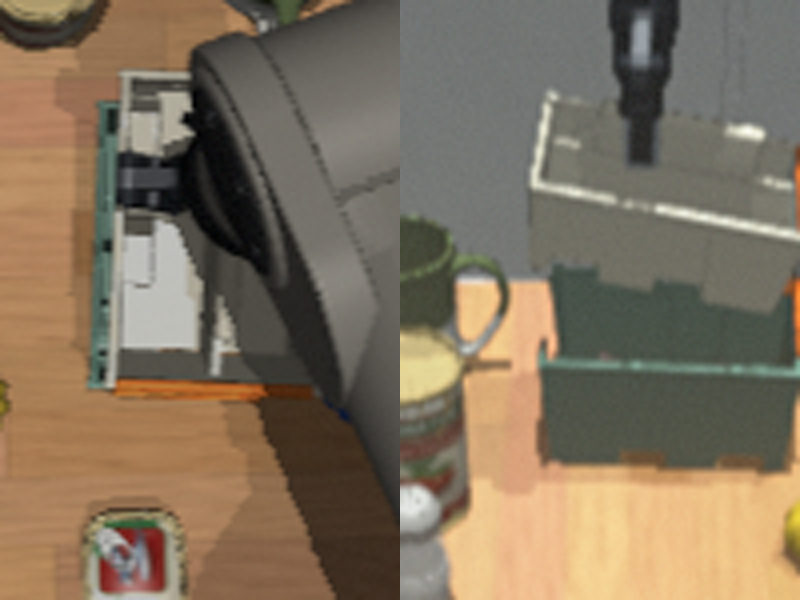

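Hover view: the carrier is tilted with its tongue low toward the robot, over the tote. Top-crop carrier corners are at (122,72) and (112,385). In the side crop the near tail corner is (535,188), the far tail corner (548,95), and the near rim passes (798,238). Fitting jointly.

```bash
python3 - <<'E'
from h import *
ks,kt=cam("side"),cam("top")
S=lambda x,y:np.array([260+(x-399.5)/4-.5,90+(y+.5)/4-.5]); Tp=lambda x,y:np.array([330+(x+.5)/4-.5,160+(y+.5)/4-.5])
A,B=S(535,188),S(548,95); C,D=S(798,238),None
E1,E2=Tp(122,72),Tp(112,385)
L=np.array([[-.082,-.055,.06],[-.082,.055,.06],[.082,-.055,.06]])
def f(p,full=False):
    M=R.from_euler("ZY",[p[4],p[3]]).as_matrix(); W=L@M.T+p[:3]
    s=proj("side",W,ks);t=proj("top",W[[0,2]],kt)
    n=np.array([-(s[2]-s[0])[1],(s[2]-s[0])[0]]);n/=np.linalg.norm(n)
    return np.r_[s[0]-A,s[1]-B,(C-s[0])@n,t[0]-E1,t[1]-E2,(p[4]-np.radians(176.4))/.01]
s=least_squares(f,[.55,-.176,.14,.14,3.08]);print(s.x,np.degrees(s.x[3:]),s.fun.round(2))
o=r.get_obs();M=R.from_euler("ZY",[s.x[4],s.x[3]]).as_matrix();g=o["tcp_pos"]+[0,0,.019]
print("grip in carrier frame",M.T@(g-s.x[:3]))
# tote left rim line from top now vs model
for u,v in((97,102),(88,388)): print(ray("top",*Tp(u,v),.085,kt))
T=np.array([.5455,-.1746,0]);Mt=R.from_euler("z",-3.4,degrees=True).as_matrix()
print("model",T+Mt@[.082,.055,.085],T+Mt@[-.082,.055,.085], "grip in tote frame",Mt.T@(g-T))
E
```

```text
[ 0.55945802 -0.17878432  0.1355026   0.18108599  3.08431267] [ 10.37546289 176.71809846] [-0.33 -0.27  0.31  0.31 -0.03  0.54 -0.24 -0.53  0.28  0.56]
grip in carrier frame [-0.02398127 -0.00442372  0.08203086]
[ 0.63105374 -0.12258287  0.085     ]
[ 0.46654649 -0.11323882  0.085     ]
model [ 0.63061752 -0.12455993  0.085     ] [ 0.46690618 -0.11483369  0.085     ] grip in tote frame [0.02298803 0.00109272 0.22051112]
```

```bash
python3 - <<'E'
from h import *
a=np.mean([r.grab_frame("top")[:,:,::-1].astype(float) for _ in range(2)],0)
b=cv2.imread("pics/top0.png").astype(float)
for v in(195,225,245):
    print("now",v);print(a[v-1:v+2,350:364].mean(0).astype(int).tolist())
    print("before",b[v-1:v+2,350:358].mean(0).astype(int).tolist())
print("tote right before");print([b[v-1:v+2,398:408].mean(0).astype(int)[:, ].tolist() for v in(225,)])
E
python3 st.py
```

```text
now 195
[[82, 109, 150], [81, 108, 149], [81, 109, 149], [76, 102, 138], [68, 85, 99], [75, 85, 64], [95, 106, 83], [102, 114, 92], [117, 130, 126], [139, 155, 159], [135, 148, 153], [143, 158, 163], [156, 171, 176], [156, 172, 177]]
before [[85, 114, 156], [79, 106, 145], [78, 106, 146], [74, 100, 134], [72, 89, 98], [88, 99, 75], [109, 123, 95], [125, 140, 111]]
now 225
[[61, 95, 133], [62, 97, 135], [58, 91, 124], [75, 94, 99], [92, 103, 79], [97, 109, 85], [114, 126, 111], [150, 159, 158], [163, 172, 173], [157, 165, 167], [187, 191, 191], [188, 191, 191], [187, 191, 190], [187, 190, 190]]
before [[59, 93, 129], [59, 94, 131], [56, 88, 121], [83, 100, 101], [105, 118, 92], [112, 126, 98], [130, 144, 115], [129, 143, 115]]
now 245
[[73, 107, 143], [74, 109, 144], [84, 109, 123], [104, 117, 90], [116, 127, 103], [118, 128, 115], [149, 159, 158], [162, 173, 175], [132, 142, 145], [153, 158, 159], [179, 186, 185], [181, 188, 187], [184, 191, 190], [184, 191, 190]]
before [[71, 105, 140], [74, 107, 142], [82, 105, 119], [104, 116, 90], [115, 126, 103], [124, 134, 113], [138, 149, 125], [137, 148, 123]]
tote right before
[[[36, 40, 30], [63, 70, 53], [106, 118, 93], [107, 124, 115], [67, 101, 135], [72, 112, 156], [71, 112, 155], [73, 112, 157], [72, 113, 157], [72, 112, 156]]]
9.58 [ 0.5689 -0.1744  0.2021] yaw 176.67 F [-0.07  0.41 -3.76] [-0.02  -0.006 -0.056] [ 1.01  0.66 -1.17  1.73  0.65  1.2   1.17] 0.011584144984720626
```

```bash
python3 - <<'E'
from h import *
kt=cam("top");T=np.array([.5455,-.1746,0])
for yaw in(-3.28,-3.6):
  Mt=R.from_euler("z",yaw,degrees=True).as_matrix()
  for v,te,ce,z in((195,353.8,358.0,.208),(225,352.7,356.4,.198),(245,352.2,355.55,.191)):
    a=Mt.T@(ray("top",te,v,.085,kt)-T);b=Mt.T@(ray("top",ce,v,z,kt)-T);print(yaw,v,a[:2].round(4),b[:2].round(4))
  print("right",(Mt.T@(ray("top",401.45,225,.085,kt)-T))[:2].round(4))
  g=np.array([.5689,-.1744,.221]);print("grip tote frame",(Mt.T@(g-T)).round(4))
E
```

```text
-3.28 195 [0.0595 0.0563] [0.0478 0.0558]
-3.28 225 [-0.01    0.0566] [-0.0131  0.0565]
-3.28 245 [-0.0558  0.0563] [-0.0541  0.0564]
right [-0.0059 -0.0558]
grip tote frame [0.0234 0.0015 0.221 ]
-3.6 195 [0.0591 0.0566] [0.0475 0.0561]
-3.6 225 [-0.0103  0.0565] [-0.0135  0.0564]
-3.6 245 [-0.0561  0.056 ] [-0.0545  0.0561]
right [-0.0055 -0.0559]
grip tote frame [0.0233 0.0017 0.221 ]
```

Lateral edges of carrier and tote agree within 0.5 mm and yaw is aligned. Descending with the tongue tip about 7 mm inside the bar.

>>> play_rows:
  targets: "1 0 0 0.005 0;1 0 0 0.014 0;1 0 0 0.024 0;1 0 0 0.034 0;1 0 0 0.042 0;1 0 0 0.047 0;1 0 0 0.0495 0;1 0 0 0.0495 0"

```text
clock: 10.25
tcp_pos: [0.5694, -0.1761, 0.1527]
orientation: [-0.094, -3.14, 0.0]
contact_force: [-0.7, -1.1, -2.6]
grip_width: 0.0116
gripper_force: 29.8
```

>>> play_rows:
  targets: "1 0 0 0 0;1 0 0 0 0;1 0 0 0 0"

```text
clock: 10.5
tcp_pos: [0.5692, -0.1759, 0.1529]
orientation: [0.094, 3.14, 0.0]
contact_force: [0.1, 0.1, -3.0]
grip_width: 0.0117
gripper_force: 29.6
```

```bash
python3 st.py
```

```text
10.5 [ 0.5692 -0.1759  0.1529] yaw 176.57 F [ 0.09  0.12 -3.05] [-0.007  0.005 -0.035] [ 0.98  0.71 -1.13  1.77  0.7   1.13  1.13] 0.01167663753890914
```

>>> play_rows:
  targets: "1 0.002 0.001 0 0;1 0.005 0.001 0 0;1 0.008 0.001 0 0;1 0.011 0.001 0 0;1 0.012 0.001 0 0;1 0.012 0.001 0 0;1 0.012 0.001 0 0"

```text
clock: 11.08
tcp_pos: [0.5573, -0.1744, 0.1529]
orientation: [0.094, 3.14, -0.0]
contact_force: [0.5, 0.5, -3.7]
grip_width: 0.0117
gripper_force: 29.6
```

>>> play_rows:
  targets: "1 0.001 0 0 0;1 0.002 0 0 0;1 0.002 0 0 0;1 0.002 0 0 0"

```text
clock: 11.42
tcp_pos: [0.5553, -0.1741, 0.1528]
orientation: [0.094, 3.14, 0.0]
contact_force: [0.2, -0.3, -3.5]
grip_width: 0.0117
gripper_force: 29.6
```

```bash
python3 st.py; python3 - <<'E'
from h import *
a=r.grab_frame("top")[:,:,::-1];b=r.grab_frame("side")[:,:,::-1]
cv2.imwrite("pics/h2.png",np.hstack([crop(a,340,170,80,110,5),crop(b,280,105,80,110,5)]))
E
```

```text
11.42 [ 0.5553 -0.1741  0.1528] yaw 176.57 F [ 0.2  -0.31 -3.51] [ 0.043 -0.024  0.021] [ 1.    0.69 -1.14  1.8   0.7   1.12  1.13] 0.011683774008068314
```

View pics/h2.png

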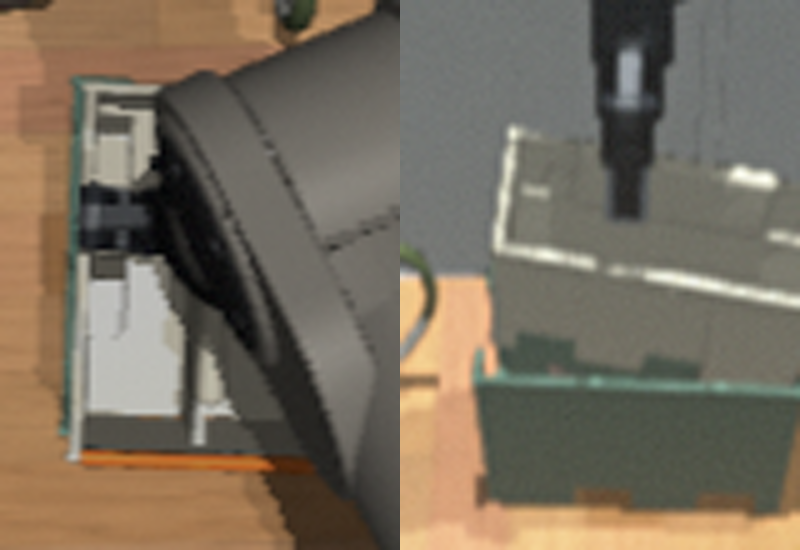

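The carrier sits tilted with its tail inside the far end and its tongue end at the catch. No contact force yet, so I'll keep sliding in small steps.

>>> play_rows:
  targets: "1 0.001 0 0 0;1 0.0015 0 0 0;1 0.0015 0 0 0"

```text
clock: 11.77
tcp_pos: [0.5546, -0.1741, 0.1532]
orientation: [0.094, 3.138, 0.0]
contact_force: [3.4, -0.3, -2.8]
grip_width: 0.0114
gripper_force: 29.6
```

>>> play_rows:
  targets: "1 0.001 0 0 0;1 0.0015 0 0 0;1 0.0015 0 0 0"

```text
clock: 12.02
tcp_pos: [0.5541, -0.1741, 0.1538]
orientation: [0.094, 3.136, -0.0]
contact_force: [5.2, -0.7, -1.7]
grip_width: 0.0117
gripper_force: 29.8
```

```bash
python3 st.py
```

```text
12.02 [ 0.5541 -0.1741  0.1538] yaw 176.57 F [ 5.16 -0.7  -1.72] [-0.202 -1.428  0.019] [ 1.01  0.68 -1.14  1.81  0.7   1.11  1.13] 0.011700336100361341
```

Wall met the bar at TCP x≈0.555 (5 N, stopped). Backing off slightly, then lowering along the arc: about 1 mm back per 1 mm down, while the carrier rotates in the grip.

>>> play_rows:
  targets: "1 -0.002 0 0 0;1 -0.003 0 0.001 0;1 -0.003 0 0.002 0;1 -0.003 0 0.002 0"
  squeeze: 20

```text
clock: 12.35
tcp_pos: [0.5554, -0.1741, 0.1508]
orientation: [0.094, 3.14, 0.0]
contact_force: [1.8, -0.5, -0.9]
grip_width: 0.0113
gripper_force: 30.0
```

>>> play_rows:
  targets: "1 -0.001 0 0.001 0;1 -0.002 0 0.002 0;1 -0.003 0 0.003 0;1 -0.003 0 0.003 0"

```text
clock: 12.68
tcp_pos: [0.5586, -0.1743, 0.148]
orientation: [0.094, 3.14, -0.0]
contact_force: [1.6, 0.8, 4.3]
grip_width: 0.0114
gripper_force: 30.7
```

```bash
python3 st.py
```

```text
12.68 [ 0.5586 -0.1743  0.148 ] yaw 176.58 F [1.63 0.79 4.35] [-0.142  0.119  0.023] [ 0.99  0.7  -1.13  1.8   0.7   1.11  1.12] 0.011382162668005066
```

>>> play_rows:
  targets: "1 -0.001 0 0.001 0;1 -0.002 0 0.002 0;1 -0.003 0 0.003 0;1 -0.003 0 0.003 0"

```text
clock: 13.02
tcp_pos: [0.5621, -0.1745, 0.1451]
orientation: [0.094, 3.139, 0.0]
contact_force: [2.7, 0.1, 4.7]
grip_width: 0.0116
gripper_force: 30.9
```

>>> play_rows:
  targets: "1 -0.001 0 0.001 0;1 -0.002 0 0.002 0;1 -0.003 0 0.003 0;1 -0.003 0 0.003 0"

```text
clock: 13.35
tcp_pos: [0.5652, -0.1747, 0.1422]
orientation: [0.094, 3.138, 0.0]
contact_force: [2.5, -0.1, 5.9]
grip_width: 0.0115
gripper_force: 31.1
```

```bash
python3 st.py
```

```text
13.35 [ 0.5652 -0.1747  0.1422] yaw 176.57 F [ 2.53 -0.06  5.9 ] [-0.134 -0.216  0.037] [ 0.98  0.71 -1.12  1.79  0.72  1.11  1.12] 0.011536171504085915
```

>>> play_rows:
  targets: "1 -0.001 0 0.001 0;1 -0.002 0 0.0015 0;1 -0.0025 0 0.002 0;1 -0.0025 0 0.002 0"

```text
clock: 13.68
tcp_pos: [0.5675, -0.1749, 0.1401]
orientation: [0.094, 3.139, 0.0]
contact_force: [3.2, -0.3, 4.5]
grip_width: 0.0118
gripper_force: 31.0
```

```bash
python3 st.py; python3 - <<'E'
from h import *
a=r.grab_frame("top")[:,:,::-1];b=r.grab_frame("side")[:,:,::-1]
cv2.imwrite("pics/h3.png",np.hstack([crop(a,340,170,80,110,5),crop(b,280,105,80,110,5)]))
E
```

```text
13.68 [ 0.5675 -0.1749  0.1401] yaw 176.57 F [ 3.18 -0.3   4.54] [-0.128 -0.22   0.016] [ 0.97  0.72 -1.11  1.79  0.72  1.11  1.12] 0.011819932113263409
```

View pics/h3.png

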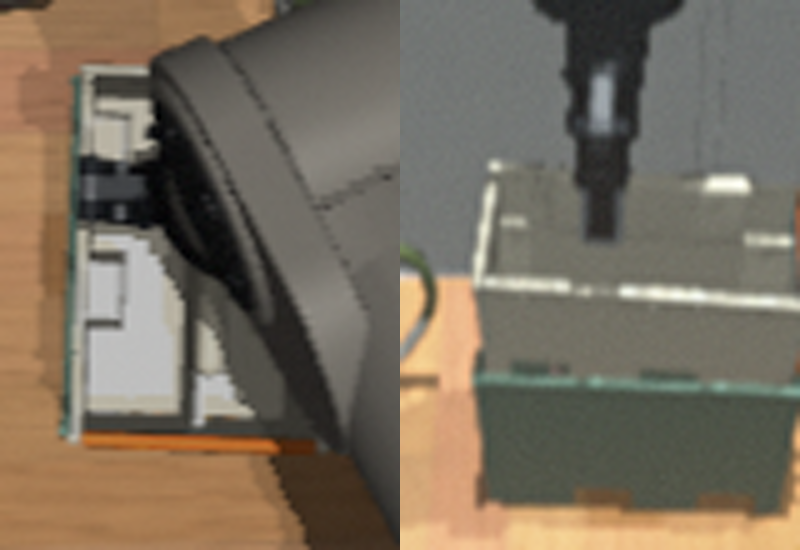

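Nearly level: the tail is below the rim and forces are low. Finishing the last 1–2 mm.

>>> play_rows:
  targets: "1 -0.001 0 0.001 0;1 -0.001 0 0.0015 0;1 -0.001 0 0.002 0;1 -0.001 0 0.002 0"

```text
clock: 14.12
tcp_pos: [0.569, -0.1749, 0.1386]
orientation: [0.094, 3.138, -0.0]
contact_force: [3.8, -0.9, 7.4]
grip_width: 0.0117
gripper_force: 31.4
```

```bash
python3 st.py
```

```text
14.12 [ 0.569  -0.1749  0.1386] yaw 176.57 F [ 3.79 -0.92  7.41] [-0.164 -0.377  0.004] [ 0.97  0.72 -1.11  1.79  0.72  1.11  1.12] 0.011651925397474621
```

>>> play_rows:
  targets: "1 -0.001 0 0.001 0;1 -0.0015 0 0.002 0;1 -0.0015 0 0.002 0;1 -0.0015 0 0.002 0"

```text
clock: 14.45
tcp_pos: [0.5706, -0.1751, 0.1368]
orientation: [0.094, 3.137, -0.0]
contact_force: [2.9, -2.0, 8.6]
grip_width: 0.0114
gripper_force: 31.5
```

```bash
python3 st.py; python3 - <<'E'
from h import *
im=r.grab_frame("wrist")[:,:,::-1]
a=wpitch(0)
for i in(4,6,8): print(a[i].round(1))
h=cv2.cvtColor(im.copy(),cv2.COLOR_BGR2HSV); m=((h[:,:,0]<16)&(h[:,:,1]>170)&(h[:,:,2]>120)); m[120:]=0
ys,xs=np.nonzero(m); print(xs.min(),xs.max(),[(x,*(np.nonzero(m[:,x])[0][[0,-1]])) for x in (225,320,415) if m[:,x].any()])
E
```

```text
14.45 [ 0.5706 -0.1751  0.1368] yaw 176.57 F [ 2.94 -2.01  8.64] [-0.195 -0.432  0.012] [ 0.97  0.72 -1.11  1.78  0.73  1.11  1.11] 0.01144940127064889
[ -2.  190.7  42.2]
[  0.  194.3  45.3]
[  2.  197.8  48.6]
240 439 [(320, np.int64(34), np.int64(48)), (415, np.int64(34), np.int64(49))]
```

>>> play_rows:
  targets: "0.6 0 0 0 0;0.3 0 0 0 0;0.1 0 0 0 0;0 0 0 0 0;0 0 0 0 0;0 0 0 0 0"

```text
clock: 15.0
tcp_pos: [0.569, -0.175, 0.1355]
orientation: [-0.094, -3.14, -0.0]
contact_force: [1.0, -0.1, 0.4]
grip_width: 0.043
gripper_force: 0.0
```

>>> play_rows:
  targets: "0 0 0 -0.005 0;0 0 0 -0.015 0;0 0 0 -0.03 0;0 0 0 -0.045 0;0 0 0 -0.06 0;0 0 0 -0.075 0;0 0 0 -0.08 0;0 0 0 -0.08 0"

```text
clock: 15.67
tcp_pos: [0.5703, -0.175, 0.2181]
orientation: [0.094, 3.137, -0.001]
contact_force: [0.5, -0.4, -0.3]
grip_width: 0.0428
gripper_force: 0.0
```

```bash
python3 st.py; python3 - <<'E'
from h import *
b=r.grab_frame("side").astype(int); cv2.imwrite("pics/h4.png",b[:,:,::-1].astype(np.uint8))
# predicted rim edge rows if seated level: rim at z=.137
T=np.array([.5475,-.1746,0]);M=R.from_euler("z",-3.4,degrees=True).as_matrix()
for z in(.137,.142): print(z,proj("side",[T+M@[x,.055,z] for x in(.07,.03,-.01,-.05)]).round(1).tolist())
for u in(303,318,333,348): print(u,[(v,b[v,u].tolist()) for v in range(156,170)])
E
```

```text
15.67 [ 0.5703 -0.175   0.2181] yaw 176.56 F [ 0.53 -0.37 -0.26] [ 0.052  0.031 -0.011] [ 1.01  0.64 -1.18  1.71  0.63  1.22  1.18] 0.042840530311006146
0.137 [[298.5, 163.3], [315.1, 163.9], [331.7, 164.6], [348.4, 165.2]]
0.142 [[298.5, 161.6], [315.1, 162.2], [331.8, 162.8], [348.5, 163.5]]
303 [(156, [122, 120, 109]), (157, [123, 123, 111]), (158, [123, 124, 111]), (159, [121, 120, 106]), (160, [125, 123, 112]), (161, [150, 151, 137]), (162, [209, 209, 192]), (163, [230, 231, 212]), (164, [165, 165, 149]), (165, [111, 109, 98]), (166, [109, 108, 97]), (167, [114, 111, 99]), (168, [114, 112, 100]), (169, [114, 113, 101])]
318 [(156, [115, 112, 102]), (157, [115, 113, 101]), (158, [115, 116, 102]), (159, [113, 111, 100]), (160, [115, 112, 100]), (161, [112, 109, 97]), (162, [128, 126, 115]), (163, [187, 186, 171]), (164, [216, 216, 201]), (165, [148, 145, 133]), (166, [108, 105, 94]), (167, [115, 112, 101]), (168, [116, 114, 101]), (169, [115, 114, 101])]
333 [(156, [113, 113, 99]), (157, [112, 111, 98]), (158, [114, 113, 102]), (159, [114, 112, 101]), (160, [111, 109, 97]), (161, [114, 112, 101]), (162, [141, 140, 127]), (163, [209, 210, 193]), (164, [239, 241, 229]), (165, [190, 190, 173]), (166, [121, 120, 106]), (167, [108, 106, 95]), (168, [113, 110, 98]), (169, [112, 108, 96])]
348 [(156, [122, 120, 108]), (157, [123, 121, 110]), (158, [123, 121, 108]), (159, [122, 120, 108]), (160, [122, 121, 108]), (161, [122, 120, 107]), (162, [123, 121, 108]), (163, [143, 140, 128]), (164, [206, 208, 192]), (165, [232, 236, 219]), (166, [156, 156, 145]), (167, [111, 109, 97]), (168, [113, 110, 97]), (169, [114, 110, 99])]
```

Numerically the near rim is level (offset 1.0, 1.1, 0.8, 0.9 px along its length, same as the tote's own offset), so it is seated at 77 mm. Clearing the arm to check centring and tote displacement.

>>> play_rows:
  targets: "0 0 0.02 -0.02 0;0 0 0.05 -0.03 0;0 0 0.09 -0.04 0;0 0 0.13 -0.05 0;0 0 0.17 -0.05 0;0 0 0.2 -0.05 0;0 0 0.22 -0.05 0;0 0 0.22 -0.05 0"

```text
clock: 16.38
tcp_pos: [0.5811, 0.0505, 0.2657]
orientation: [-0.081, -3.14, -0.003]
contact_force: [0.3, 0.5, 0.8]
grip_width: 0.0427
gripper_force: 0.0
```

```bash
python3 - <<'E'
from h import *
a=np.mean([r.grab_frame("top")[:,:,::-1].astype(float) for _ in range(2)],0); cv2.imwrite("pics/h5.png",a.astype(np.uint8))
b=cv2.imread("pics/top0.png").astype(float)
for v in(195,225,245):
    print("L",v,a[v-1:v+2,350:360,2].mean(0).astype(int).tolist(),b[v-1:v+2,350:360,2].mean(0).astype(int).tolist())
    print("R",v,a[v-1:v+2,392:406,2].mean(0).astype(int).tolist(),b[v-1:v+2,392:406,2].mean(0).astype(int).tolist())
for u in(358,365,375,385,395):
    print("bot",u,a[248:264,u-1:u+2].mean(1).astype(int).tolist()); print("  b",b[248:264,u-1:u+2].mean(1).astype(int)[:,[0,2]].tolist())
    print("top",u,a[178:196,u-1:u+2,2].mean(1).astype(int).tolist(),b[178:196,u-1:u+2,2].mean(1).astype(int).tolist())
E
```

```text
L 195 [152, 151, 152, 140, 101, 76, 147, 174, 165, 193] [156, 145, 146, 134, 98, 75, 95, 111, 111, 111]
R 195 [78, 79, 80, 75, 122, 177, 192, 187, 181, 182, 182, 164, 150, 179] [73, 38, 30, 32, 31, 31, 31, 32, 55, 84, 111, 150, 170, 170]
L 225 [135, 136, 127, 101, 82, 136, 160, 153, 187, 187] [129, 131, 121, 101, 92, 98, 115, 115, 115, 115]
R 225 [76, 75, 76, 106, 163, 193, 193, 194, 193, 193, 180, 142, 154, 179] [43, 31, 30, 32, 31, 33, 30, 53, 93, 115, 135, 156, 155, 157]
L 245 [67, 67, 56, 37, 69, 112, 108, 135, 188, 188] [140, 142, 119, 90, 103, 113, 125, 123, 117, 117]
R 245 [194, 193, 193, 193, 160, 82, 76, 76, 76, 74, 71, 128, 182, 171] [140, 130, 112, 112, 112, 111, 88, 58, 89, 131, 166, 165, 165, 165]
bot 358 [[122, 134, 139], [105, 116, 119], [104, 114, 117], [74, 82, 84], [54, 60, 62], [48, 53, 55], [47, 53, 54], [17, 39, 76], [16, 43, 83], [15, 42, 82], [16, 39, 70], [32, 49, 67], [33, 49, 66], [32, 48, 66], [31, 47, 63], [32, 47, 63]]
  b [[43, 37], [91, 80], [109, 97], [94, 83], [38, 34], [32, 26], [30, 25], [58, 51], [74, 135], [48, 132], [53, 156], [79, 159], [83, 164
[... 1967 characters left out ...]
93] [176, 172, 174, 154, 147, 153, 160, 159, 157, 158, 161, 146, 147, 92, 94, 38, 66, 108]
bot 395 [[179, 182, 182], [155, 168, 173], [152, 167, 173], [152, 167, 173], [152, 167, 172], [119, 131, 134], [62, 69, 71], [56, 62, 64], [34, 55, 81], [38, 94, 183], [48, 114, 189], [37, 87, 161], [60, 94, 134], [72, 107, 144], [71, 106, 143], [71, 107, 144]]
  b [[151, 140], [56, 50], [37, 32], [37, 31], [35, 30], [36, 30], [36, 31], [35, 29], [30, 25], [77, 107], [74, 124], [65, 166], [69, 148], [80, 162], [80, 162], [80, 163]]
top 395 [138, 164, 176, 173, 154, 149, 190, 126, 84, 81, 81, 80, 81, 176, 181, 181, 98, 88] [137, 162, 175, 171, 148, 162, 161, 161, 120, 95, 79, 39, 33, 34, 33, 33, 31, 31]
```

```bash
python3 -c "
from bench import r
print(r.hand_in())"
```

```text
the job is handed in; nothing more can be done
None
```

The job is handed in at about 16.5 s: the cream carrier, turned end for end, stands level on the tote's shoulders with its tongue under the catch bar, inferred from its level seat and measured to about 1 mm from the side camera, and the tote shows no measurable shift.

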